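Vent the sampling gun and seat its bayonet filter cell

TASK

Vent the clamped sampling gun by squeezing its orange trigger fully against the grip and letting it spring back. Then turn the knurled filter cell on the gun's mount until its hidden keyways drop over the pins, push it down fully home, flat on its seat, against the sprung seal, and finish while still holding it pushed home. Leave the other things on the worktop where they are.

Things in the scene. Friction and masses are not known exactly. Their poses are not given: they have to be found in the camera images.
- sampling_gun: Grey air-sampling gun on its side, clamped in a fixed cradle. Origin on the worktop under the cradle's middle; z up. Box-shaped barrel 44x200 mm along the gun's y, its middle at x=+30, top at z=58 mm, nozzle at the -y end. The black pistol grip juts from the barrel to -x (towards the robot at yaw 0).
- grip_middle (a point): Centre of the fixed black pistol grip where grip and trigger are pinched together, at gun frame (-35, +60, +38) mm. The grip is 28 mm thick along the gun's y, 36 mm high (z=20 to 56 mm), and runs along the gun's x from -67 mm to the barrel at +8.
- trigger_pad (a point): Outer (-y) face of the orange trigger, 43 mm from its hinge, half-way up; at rest at gun frame (-35, +18, +38) mm. Blade 10 mm thick, z=24 to 52 mm, from its upright hinge at gun (+8, +23) to x=-60, on the grip's -y side. From this face to the grip's far (+y) face: 56 mm at rest, 45 mm squeezed. Pinch both from above, closing along the gun's y.
- trigger (a joint): Trigger angle, rad: 0 released, 0.25 fully squeezed against its stop. A spring returns it; about 3.5 N at the pad starts it and 10 N holds it fully in.
- mount_seat (a point): Centre of the flat 60 mm aluminium seat of the upward-facing filter mount, at gun frame (+30, -65, +62) mm; axes as the gun's. On it stands a fixed post 26 mm thick with three pins 120 degrees apart (round, 6 mm thick, tops 13 mm above the seat), hidden under the filter cell. The pins' angle differs from start to start and cannot be read.
- filter_cell: Dark round knurled filter cell, 52 mm across, 36 mm high, 0.10 to 0.21 kg, green window on top. Origin: centre of its underside; z up; x points to the white dot on its rim. Loose on the post (2 mm radial play). Its flange starts resting on the pins, underside 13 mm above the seat. Hidden in the flange are three keyways 12.5 mm wide, 120 degrees apart, one under the dot.
- cell_grip (a point): On the filter cell's axis, 28 mm above its underside: middle of its solid upper part (20 to 36 mm) to grip across. The keyways meet the pins after a clockwise turn (seen from above) of 0.6 to 1.25 rad from the start, and pass within about 0.2 rad of true.
- seal_plunger (a joint): Sprung seal on the post, under the cell's window; m, 0 = up, grows as pressed. Once the keyways pass the pins the cell drops 8 mm onto it (underside 5 mm above the seat). Pressing down with about 4 to 8 N then brings the underside onto the seat (0.005); let go, the cell springs up again.
- petri_stack: Bystander: stack of clear round dishes, 92 mm across, 57 mm high. Origin at the centre of its underside. Not to be disturbed.
- timer: Bystander: small white bench timer, 62x65x18 mm. Origin at the centre of its underside. Not to be disturbed.
- amber_jar: Bystander: brown jar with black cap, 52 mm across, 89 mm high. Origin at the centre of its underside. Not to be disturbed.
- media_bottle_b: Bystander: clear bottle with blue cap, 56 mm across, 114 mm high. Origin at the centre of its underside. Not to be disturbed.
- tip_box_b: Bystander: blue box of pipette tips with clear lid, 84x122x68 mm. Origin at the centre of its underside. Not to be disturbed.
- rack_tubes: Bystander: green rack with blue-capped tubes, 80x154x119 mm. Origin at the centre of its underside. Not to be disturbed.
Not all that is in view belongs to the job. Of the things that look like the filter_cell, the larger one is meant.

How it is judged:
On the way, in this order (a step that is already met when the one before it is completed fails the run):
1. the trigger is squeezed fully (over 0.2 rad) (value of joint trigger above 0.2 rad), for 0.1 s.
2. the trigger has sprung back (under 0.04 rad) (value of joint trigger below 0.04 rad), for 0.1 s.
3. the filter cell has dropped over the pins (underside less than 9 mm above the seat) (z of filter_cell in the frame of mount_seat below 0.009 m and horizontal distance between filter_cell and mount_seat below 0.004 m), for 0.1 s.
At the end, for the whole second after the job is handed in: The filter cell sits over the pins, its underside within 2 mm of the seat, centred within 4 mm and level within 0.07 rad, held down there by the gripper's fingers (contact over 2 N); the trigger is released (under 0.04 rad) (z of filter_cell in the frame of mount_seat below 0.002 m and horizontal distance between filter_cell and mount_seat below 0.004 m and angle between filter_cell's own z axis and vertical below 0.07 rad and contact force between the fingers and filter_cell above 2 N and value of joint trigger below 0.04 rad); the arm keeps its last pose, push and grip.
It fails at once if a bystander is moved by more than 25 mm (distance of any of petri_stack, timer, amber_jar, media_bottle_b, tip_box_b, rack_tubes from where it was at the start of the episode above 0.025 m).
It also fails if it takes over 51 s, if anything falls off the work surface, if the arm or the gripper's body presses on something with over 40 N, if the wrist force passes 120 N, or if a joint passes its speed limit or range.

ROBOT

A 6-joint arm with a two-finger parallel gripper is mounted at the origin on a cart in front of the work surface, level with it; the furniture and walls round the work are solid. World frame = base frame: x ahead of the robot, y to its left, z up, the work surface at z = 0. Lengths are in m, angles in rad, forces in N, time in s.
With the tool pointing down it reaches from about 0.3 to 0.85 m from the base axis. Payload 5.4 kg.
Tool frame: the origin (TCP) lies on the centre line of the jaws, within the pads' length; the fingertips stand 19 mm ahead of it and the grasp point (between the pads) is the TCP; z points along the fingers, y is the direction in which the jaws open and shut (so a half turn about z gives the same grasp; the last joint's range is limited). The gripper opens to 85 mm and grips with 20 to 120 N. Pads are 22 mm wide; open, the fingers measure 114 mm over their backs; the gripper's body (76 mm by 85 mm) begins 54 mm behind the grasp point. The pads swing forward as they close: fully open they stand 13 mm farther back than shut.
Start: joints at [1.06, 0.158, 1.597, -0, 1.386, -0.21], TCP at [0.17, 0.549, 0.25] pointing down, gripper open.
Joint ranges: [-2.91, 2.91], [-0.94, 2.29], [0.18, 2.7], [-1.29, 4.43], [0.17, 2.64], [-3, 3]. Speed limits (rad/s): [2.57, 2.57, 3.14, 3.14, 3.14, 3.14].

INTERFACE

Orientations are given as a unit quaternion [x, y, z, w].
In Python, from bench import env gives the robot as it stands.
- The arm moves only by the tool carry_out, never from a script. Its argument "commands" is text: rows parted by semicolons, each of 7 numbers parted by spaces: the opening in per cent of the stroke, from 0 (shut) to 100 (fully open), then the shift along the tool's x, y, z in m, then the turn, a rotation vector about the tool's x, y, z in degrees. In form: gripper x y z ax ay az; .... A call has 1 to 12 rows; each row is the pose to reach, as a shift and turn from the pose measured when the call began, along the tool's axes at that moment; what a row does not reach only later rows make up. A row lasts 1/10 s, in which the tool goes at most 50 mm and 8.59 degrees, less where a joint would pass 70% of its speed; a pose out of reach is approached as far as the arm can. A call with a gripper value outside its range is refused whole. The fingers move at their own pace and stop on an object; "newtons" is the grip in N (left out, the last holds). Time passes only in rows, so rows that repeat a pose let the fingers close. It gives the time, the measured TCP pose, the force and the opening at its end, in the units of the state.
- env.get_obs(): the state, without advancing time (a new reading comes with each control period).
- env.snapshot(name): name is "side" or "top"; returns a dict with "pixels" (384x512x3 uint8, red, green, blue), "range_z" (384x512 float32, m along the optical axis (not along the pixel's ray), 0 where there is no reading), "fov_y" (degrees; the focal length in pixels is half the picture's height over the tangent of half this angle, whatever the lens; pixels are square), "cx", "cy" (the principal point, pixels), "extrinsics" (4x4, takes a point from camera to world coordinates). Camera axes: x right, y up, looking along -z (the intrinsics and any distortion apply to the point x, -y, -z); pixel columns grow to the right and rows downward; lengths in m; the calibration is good to about 2 mm. A picture is of the moment at which its call begins.
- env.finish_job(): hands the job in, once; it reports no verdict.
Trained networks look in a picture, given as the dict that the camera call returned (one of the last four; its "shot" number tells which), for a name from the list of things; names that differ only in an ending like _2 or _b are one class to them, and where a whole thing is asked for, a point or a joint stands for the part that bears it (a point fixed in the world has none). Each returns a list of dicts, best first, with "conf" (0 to 1); they miss things now and then, are a little off and sometimes report something else, mostly with a low value. They report only what shows in the picture. A call takes as long as a camera call. They do not tell look-alikes from the thing itself.
- env.boxes_of(target, picture): "rect" ([centre column, centre row, width, height] in pixels, round what is visible of it).
- env.silhouettes(target, picture): "mask" (384x512 bool, what is visible of it) and "rect" ([centre column, centre row, width, height] in pixels, round what is visible of it).
The state is a dict: "time_s": time; "qpos": joint angles; "qvel": joint speeds; "tau": joint torques, N m; "position": TCP position; "eef_rot": TCP orientation; "contact_force": force on the tool from outside, world axes, zero at the start; "wrist_torque": the same for the moment, N m; "opening": opening from 0.0 (shut) to 1.0 (fully open).
Only numpy, scipy, OpenCV 4.12 (cv2) and the standard library are available. Lean on these libraries where they do the work, as an engineer would, in place of code of your own. Each camera call takes 0.05 s, during which the arm holds its last target.

## Working session

There is one attempt and no reset: what is moved stays moved. The work goes in short steps, Python scripts to look and compute and a tool call to move; the robot and the scene stay as the last step left them, time stands still between calls to the robot, and variables do not carry over. Pictures are saved under pics/ and viewed, and the job is handed in when it is done.

Besides the shell and the picture viewer there is one more tool, called after "Request:" in YAML: its name, and indented under it one key for each argument. carry_out: Moves the arm, as the interface text tells. Its arguments: {"type":"object","properties":{"commands":{"type":"string"},"newtons":{"type":"number"}},"required":["commands"]}

```bash
ls; mkdir -p pics
cat > h.py <<'E'
import numpy as np, cv2, pickle
from bench import env
def shot(n):
    s=env.snapshot(n); pickle.dump(s,open(f'{n}.pkl','wb')); return s
def load(n): return pickle.load(open(f'{n}.pkl','rb'))
def f(s): return s['pixels'].shape[0]/2/np.tan(np.radians(s['fov_y'])/2)
def pt(s,u,v,z=None):
    F=f(s); d=s['range_z'][int(round(v)),int(round(u))] if z is None else z
    p=np.array([(u-s['cx'])/F*d,-(v-s['cy'])/F*d,-d,1]); return (s['extrinsics']@p)[:3]
def ptz(s,u,v,h):
    # ray intersect with world z=h
    a=s['extrinsics'][:3,3]; b=pt(s,u,v,1.0); return a+(b-a)*(h-a[2])/(b[2]-a[2])
def cloud(s):
    F=f(s); H,W=s['range_z'].shape; u,v=np.meshgrid(np.arange(W),np.arange(H)); d=s['range_z']
    p=np.stack([(u-s['cx'])/F*d,-(v-s['cy'])/F*d,-d],-1)
    return p@s['extrinsics'][:3,:3].T+s['extrinsics'][:3,3]
def proj(s,p):
    E=np.linalg.inv(s['extrinsics']); q=E[:3,:3]@np.asarray(p)+E[:3,3]; F=f(s)
    return s['cx']+F*q[0]/-q[2], s['cy']-F*q[1]/-q[2]
E
python3 - <<'E'
from h import *
print(env.get_obs())
for n in('top','side'):
    s=shot(n); print(n,{k:v for k,v in s.items() if k not in('pixels','range_z')})
    cv2.imwrite(f'pics/{n}0.png',cv2.resize(s['pixels'][:,:,::-1],(800,600),interpolation=cv2.INTER_CUBIC))
E
```

```text
pics
{'time_s': 0.0, 'qpos': array([ 1.05990964e+00,  1.59086294e-01,  1.59825965e+00,  2.76645446e-06,
        1.38617350e+00, -2.10084938e-01]), 'qvel': array([ 2.70809526e-05, -9.29005005e-05, -6.08709911e-05, -1.52962798e-03,
        1.24873986e-03, -1.62408325e-04]), 'tau': array([ 1.03048777e-03, -3.95987821e+01, -3.31433272e+01, -6.77561047e-06,
        8.31560406e-03,  1.87242682e-05]), 'position': array([0.17009079, 0.54867041, 0.2492822 ]), 'eef_rot': array([ 1.49834679e-01,  9.88710595e-01, -9.00989623e-04, -3.41087740e-04]), 'contact_force': array([ 0.18988872,  0.29905524, -1.32851662]), 'wrist_torque': array([-0.07348104,  0.01647962, -0.01503365]), 'opening': 1.0007041836227524}
top {'fov_y': 51.512594780480605, 'cx': 256.5687921553418, 'cy': 189.3980739008035, 'extrinsics': array([[-0.01962088,  0.99785121, -0.06251383,  0.54198852],
       [-0.99979363, -0.01925293,  0.00648297,  0.01552283],
       [ 0.00526547,  0.06262813,  0.99802304,  1.33572759],
       [ 0.        ,  0.        ,  0.        ,  1.        ]]), 'shot': 1}
side {'fov_y': 44.16796130176133, 'cx': 243.96041135546855, 'cy': 199.4272041392687, 'extrinsics': array([[ 0.84160235,  0.33702319, -0.42204366,  0.04610911],
       [-0.53999165,  0.50957872, -0.66987951, -0.96834265],
       [-0.01070046,  0.79167222,  0.61085235,  0.97129589],
       [ 0.        ,  0.        ,  0.        ,  1.        ]]), 'shot': 2}
```

View pics/top0.png

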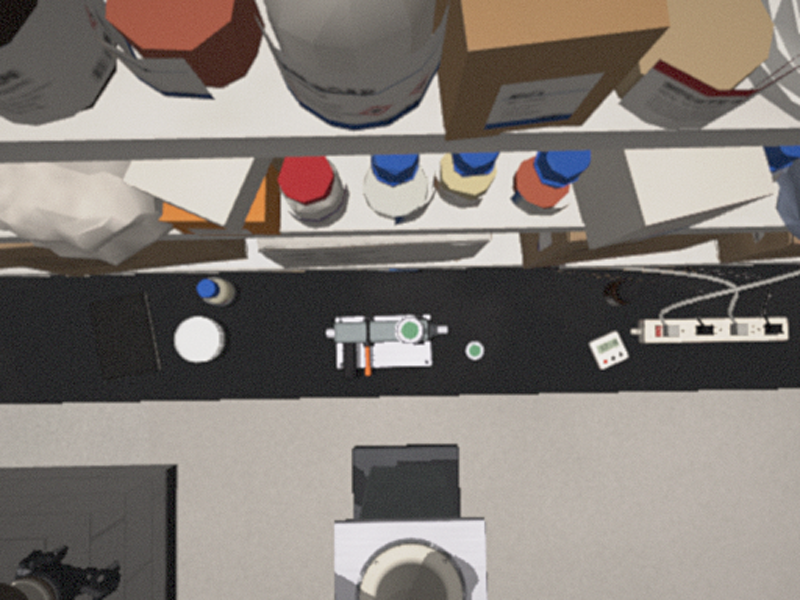

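View pics/side0.png

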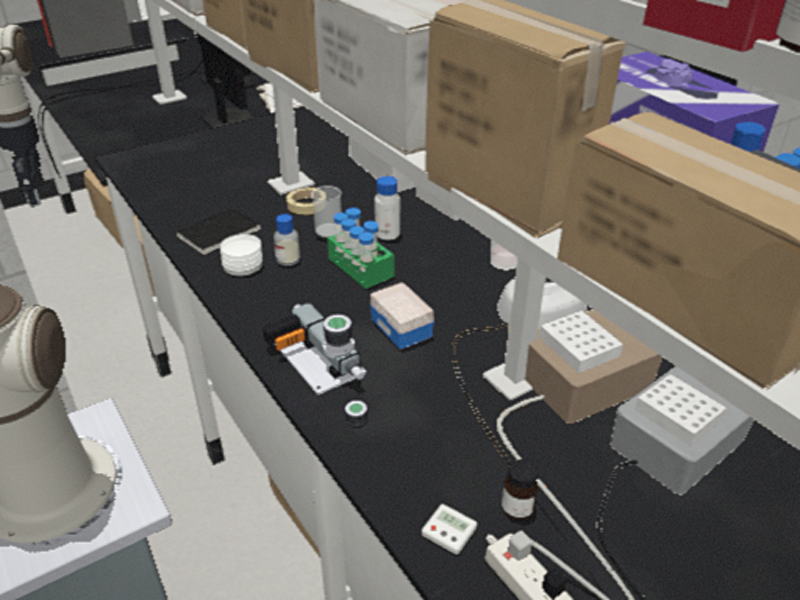

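The top view shows the gun with its green-windowed cell at about (410,330) and a smaller look-alike at (475,350), in 800-px coordinates. The orange trigger is at (368,360). In the side view the cell on the gun is at (338,328) and the small look-alike at (355,410). By the description I want the larger one, on the gun.

Run:
```python
from h import *
s=load('top'); C=cloud(s)
a=s['pixels'][185:265,195:325]
cv2.imwrite('pics/topcrop.png',cv2.resize(a[:,:,::-1],None,fx=6,fy=6,interpolation=cv2.INTER_CUBIC))
t=load('side'); b=t['pixels'][180:280,160:260]
cv2.imwrite('pics/sidecrop.png',cv2.resize(b[:,:,::-1],None,fx=6,fy=6,interpolation=cv2.INTER_CUBIC))
for tgt in ('sampling_gun','filter_cell','trigger'):
  for n,p in(('top',s),('side',t)):
    try:
      for d in env.silhouettes(tgt,p):
        m=d['mask']; P=cloud(p)[m]; P=P[np.isfinite(P).all(1)]
        print(tgt,n,round(d['conf'],2),np.round(d['rect'],1),np.round(np.median(P,0),3),np.round(np.percentile(P,95,axis=0),3))
    except Exception as e: print(e)
# shelf edges: points with z>0.15 in front
Q=C[:, :].reshape(-1,3)
for y0 in np.arange(-.6,.7,.1):
    k=(abs(Q[:,1]-y0)<.05)&(Q[:,2]>.15)&(Q[:,0]>.4); 
    print(round(y0,1), 'min x of tall', Q[k][:,0].min() if k.any() else None, Q[k][np.argmin(Q[k][:,0])] if k.any() else '')
```

```text
sampling_gun top 0.91 [248.4 221.4  86.2  44.6] [0.525 0.058 0.048] [0.578 0.138 0.063]
sampling_gun side 0.68 [199.7 222.4  66.4  59.5] [0.521 0.045 0.038] [0.562 0.123 0.061]
sampling_gun side 0.37 [287.5 340.1  26.7  32.1] [ 0.498 -0.435  0.015] [ 0.529 -0.405  0.019]
filter_cell top 0.78 [262.1 209.3  16.3  15.5] [ 0.552 -0.005  0.113] [0.573 0.014 0.117]
filter_cell top 0.46 [304.  223.8  12.7  14.3] [ 0.507 -0.142  0.027] [ 0.522 -0.126  0.033]
filter_cell side 0.74 [217.1 212.2  10.9  17.5] [ 0.545 -0.021  0.108] [0.566 0.007 0.114]
filter_cell side 0.48 [227.5 263.1  15.4  18.1] [ 0.503 -0.152  0.025] [ 0.518 -0.131  0.03 ]
trigger top 0.47 [236.4 230.7   2.9  16.8] [0.493 0.079 0.052] [0.513 0.082 0.056]
trigger side 0.59 [185.4 218.5  21.9  15.6] [0.493 0.078 0.039] [0.519 0.103 0.053]
trigger side 0.41 [215.6 211.1  17.2  19.1] [ 0.545 -0.021  0.106] [0.568 0.008 0.113]
-0.6 min x of tall 0.635605468958095 [ 0.63560547 -0.56113155  0.441416  ]
-0.5 min x of tall 0.6351663356531639 [ 0.63516634 -0.45187455  0.46293182]
-0.4 min x of tall 0.6346895185202894 [ 0.63468952 -0.44224511  0.4685747 ]
-0.3 min x of tall 0.6171417522044678 [ 0.61714175 -0.32900177  0.80951332]
-0.2 min x of tall 0.6159706019530515 [ 0.6159706  -0.16168984  0.85325897]
-0.1 min x of tall 0.6325396854504837 [ 0.63253969 -0.1181727   1.09475921]
-0.0 min x of tall 0.5419885181921102 [0.54198852 0.01552283 1.33572759]
0.1 min x of tall 0.6257347912467105 [0.62573479 0.14285697 0.8789621 ]
0.2 min x of tall 0.6104724093884311 [0.61047241 0.24910592 0.81081316]
0.3 min x of tall 0.6078341128435243 [0.60783411 0.25773325 0.80041804]
0.4 min x of tall 0.6338247000200213 [0.6338247  0.44789951 0.47096942]
0.5 min x of tall 0.632496792880426 [0.63249679 0.46679505 0.48844769]
0.6 min x of tall 0.6387459481430752 [0.63874595 0.55477366 0.44118649]
```

View pics/topcrop.png

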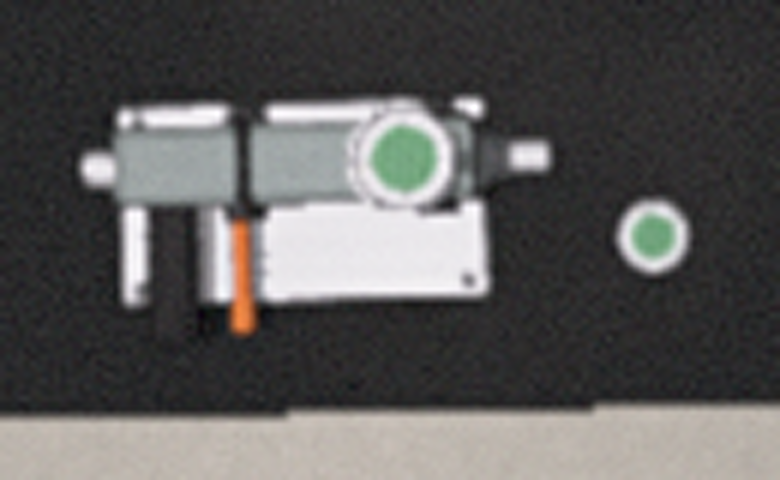

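View pics/sidecrop.png

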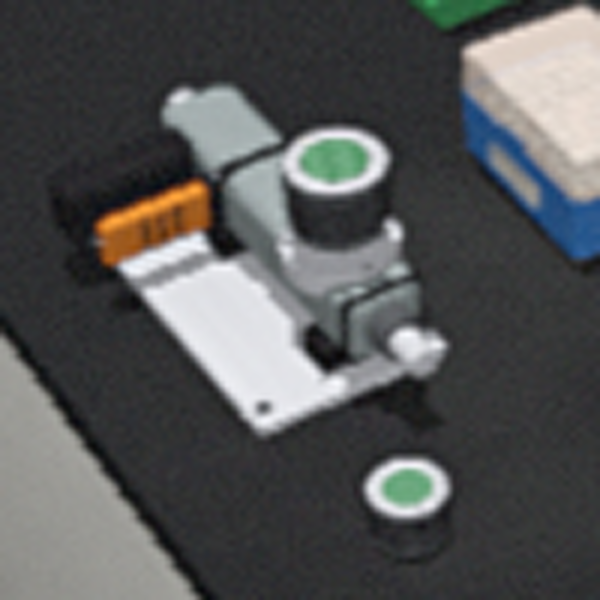

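The crop confirms it: the cell is the bigger disc at crop (403,158), seated on the barrel mount, and the small one at (652,236) stands free on the worktop. Next I fit the gun's pose.

Run:
```python
from h import *
for n in('top','side'):
    s=load(n); C=cloud(s); px=s['pixels'].astype(int); hsv=cv2.cvtColor(s['pixels'],cv2.COLOR_RGB2HSV)
    X,Y,Z=C[...,0],C[...,1],C[...,2]
    roi=(X>.4)&(X<.62)&(Y>-.1)&(Y<.2)
    m=roi&(Z>.05)&(Z<.066)&(hsv[...,2]>90)&(hsv[...,2]<200)&(hsv[...,1]<60)
    m=cv2.morphologyEx(m.astype(np.uint8),cv2.MORPH_OPEN,np.ones((3,3),np.uint8))>0
    P=C[m]; print(n,'barrel',len(P),np.round(np.median(P,0),4))
    pu=np.argwhere(m)[:,::-1]+0.
    W=np.array([ptz(s,u,v,.058)[:2] for u,v in pu])
    r=cv2.minAreaRect((W*1000).astype(np.float32)); print(r)
    # axis line: per y-bin, center x
    k=cv2.fitLine(W.astype(np.float32),cv2.DIST_HUBER,0,.001,.001).ravel(); print('line',k,np.degrees(np.arctan2(-k[0],k[1])))
    g=roi&(hsv[...,1]>60)&(hsv[...,0]>50)&(hsv[...,0]<85)&(hsv[...,2]>60)&(Z>.08)
    gu=np.argwhere(g)[:,::-1].mean(0); print('green',g.sum(),gu,ptz(s,*gu,.111),np.median(C[g],0))
    o=(X>.4)&(X<.6)&(Y>-.0)&(Y<.15)&(hsv[...,1]>150)&(hsv[...,0]<20)&(hsv[...,2]>100)
    ou=np.argwhere(o)[:,::-1]; ow=np.array([ptz(s,u,v,.052)[:2] for u,v in ou]); print('orange',o.sum(),ow.mean(0),ow.min(0),ow.max(0))
    if len(ow): print(cv2.minAreaRect((ow*1000).astype(np.float32)))
    w=roi&(hsv[...,1]<40)&(hsv[...,2]>190)&(Z<.02)
    wu=np.argwhere(w)[:,::-1]; ww=np.array([C[v,u][:2] for u,v in wu]); print('plate',np.median(C[w],0),cv2.minAreaRect((ww*1000).astype(np.float32)))
```

```text
top barrel 518 [0.5515 0.0716 0.0582]
((551.8767700195312, 50.48609924316406), (189.23365783691406, 41.613033294677734), 88.88279724121094)
line [0.00672021 0.9999774  0.55147594 0.07255325] -0.38504255
green 69 [262. 211.] [ 0.5518698  -0.00781731  0.111     ] [ 0.55181051 -0.0077083   0.1131353 ]
orange 51 [0.52594095 0.10533439] [0.46122558 0.07288636] [1.19914215 0.57113779]
((831.2108764648438, 322.5639953613281), (866.322998046875, 210.12904357910156), 46.745750427246094)
plate [0.50444852 0.02479885 0.00884841] ((530.2054443359375, 47.076969146728516), (105.06848907470703, 197.679931640625), 0.5443823337554932)
side barrel 379 [0.5422 0.06   0.0577]
((542.135498046875, 48.29757308959961), (53.35172653198242, 188.51698303222656), 1.337362289428711)
line [0.03051041 0.9995344  0.5439582  0.04915433] -1.7483891
green 56 [215.17857143 206.21428571] [ 0.55272092 -0.00581986  0.111     ] [ 0.55286216 -0.00729387  0.11171277]
orange 144 [0.48729456 0.0683876 ] [0.45160223 0.04985452] [0.52096517 0.08590139]
((486.27520751953125, 67.89076232910156), (69.41781616210938, 35.92711639404297), 0.1403031200170517)
plate [ 0.49189707  0.09471456 -0.85842464] ((514.4292602539062, 83.79444885253906), (169.88690185546875, 298.296630859375), 23.12708854675293)
```

Run:
```python
from h import *
s=load('top')
for nm,u,v,z in (('barL',115,160,.058),('barR',472,160,.058),('barTop',300,123,.058),('barBot',300,206,.058),('gripL',153,270,.056),('gripR',195,270,.056),('griptip',175,340,.056),('trL',229,270,.052),('trR',256,270,.052),('trtip',243,333,.052)):
    print(nm,np.round(ptz(s,u/6+195-.42,v/6+185-.42,z),4))
a=s['pixels'][215:250,210:250]; cv2.imwrite('pics/g.png',cv2.resize(a[:,:,::-1],None,fx=18,fy=16,interpolation=cv2.INTER_NEAREST))
o=env.get_obs()
from scipy.spatial.transform import Rotation as R
r=R.from_quat(o['eef_rot']); print(r.as_matrix().round(3))
```

```text
barL [0.5545 0.1458 0.058 ]
barR [ 0.5508 -0.0449  0.058 ]
barTop [0.5724 0.0467 0.058 ]
barBot [0.5281 0.0475 0.058 ]
gripL [0.4956 0.1265 0.056 ]
gripR [0.4951 0.1041 0.056 ]
griptip [0.4582 0.1153 0.056 ]
trL [0.4946 0.0862 0.052 ]
trR [0.4943 0.0718 0.052 ]
trtip [0.461  0.0793 0.052 ]
[[-0.955  0.296 -0.   ]
 [ 0.296  0.955 -0.   ]
 [ 0.    -0.    -1.   ]]
```

View pics/g.png

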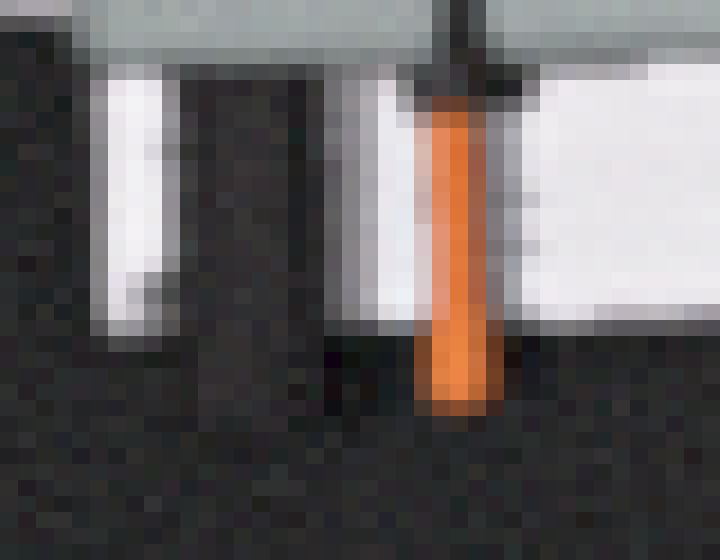

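```bash
cat >> h.py <<'E'
from scipy.spatial.transform import Rotation as R
def rel(p,yaw=0.):
    # target: tool down, tool y at angle 90+yaw(deg) world
    o=env.get_obs(); r=R.from_quat(o['eef_rot']); c=np.cos(np.radians(yaw)); s_=np.sin(np.radians(yaw))
    T=R.from_matrix(np.array([[-c,-s_,0],[-s_,c,0],[0,0,-1]]))
    d=r.inv().apply(np.array(p)-o['position']); rv=np.degrees((r.inv()*T).as_rotvec())
    print('pos',o['position'].round(4),'t',o['time_s'],'F',o['contact_force'].round(1),'op',round(o['opening'],3),'q',o['qpos'].round(3)); print('shift',d.round(4),'rot',rv.round(2))
E
python3 -c "
from h import *
rel([.4865,.107,.16])"
```

```text
pos [0.1703 0.5491 0.2502] t 0.4 F [-0.4  0.3 -0.1] op 1.0 q [ 1.06   0.158  1.597  0.     1.386 -0.21 ]
shift [-0.433  -0.3285  0.0902] rot [-1.000e-02 -1.000e-02 -1.724e+01]
```

Request:
carry_out:
  commands: "100 -0.433 -0.3285 0.09 0 0 -17.2; 100 -0.433 -0.3285 0.09 0 0 -17.2; 100 -0.433 -0.3285 0.09 0 0 -17.2; 100 -0.433 -0.3285 0.09 0 0 -17.2; 100 -0.433 -0.3285 0.09 0 0 -17.2; 100 -0.433 -0.3285 0.09 0 0 -17.2; 100 -0.433 -0.3285 0.09 0 0 -17.2; 100 -0.433 -0.3285 0.09 0 0 -17.2; 100 -0.433 -0.3285 0.09 0 0 -17.2; 100 -0.433 -0.3285 0.09 0 0 -17.2; 100 -0.433 -0.3285 0.09 0 0 -17.2; 100 -0.433 -0.3285 0.09 0 0 -17.2"

```text
time_s: 1.6
position: [0.4886, 0.103, 0.1598]
eef_rot: [0.003, 1.0, -0.001, 0.0]
contact_force: [-0.6, 0.2, 0.0]
opening: 1.0
```

```bash
python3 -c "
from h import *
rel([.4865,.107,.042])"
```

```text
pos [0.4886 0.103  0.1598] t 1.6 F [-0.6  0.2  0. ] op 1.0 q [-0.034  0.053  1.898 -0.002  1.19  -1.598]
shift [0.0022 0.0041 0.1178] rot [-0.08  0.02 -0.33]
```

Request:
carry_out:
  commands: "100 0.002 0.004 0.03 0 0 0; 100 0.002 0.004 0.065 0 0 0; 100 0.002 0.004 0.09 0 0 0; 100 0.002 0.004 0.105 0 0 0; 100 0.002 0.004 0.115 0 0 0; 100 0.002 0.004 0.117 0 0 0; 100 0.002 0.004 0.117 0 0 0"

```text
time_s: 2.3
position: [0.4869, 0.1072, 0.0432]
eef_rot: [0.003, 1.0, -0.001, 0.0]
contact_force: [0.3, 0.0, 0.5]
opening: 0.998
```

```bash
python3 -c "
from h import *
rel([.4865,.107,.042])
s=shot('side'); b=s['pixels'][160:280,140:260]
cv2.imwrite('pics/s1.png',cv2.resize(b[:,:,::-1],None,fx=5,fy=5,interpolation=cv2.INTER_CUBIC))"
```

```text
pos [0.4869 0.1072 0.0432] t 2.3 F [0.3 0.  0.5] op 0.998 q [-0.025  0.239  1.958 -0.002  0.943 -1.59 ]
shift [ 0.0004 -0.0002  0.0012] rot [-0.08  0.05 -0.31]
```

View pics/s1.png

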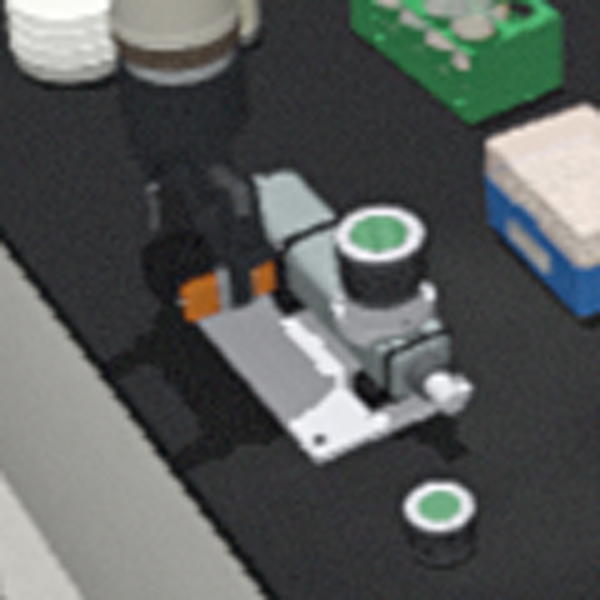

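The picture shows the near finger at crop (235,285), standing just in front of the orange blade at its middle, and free of the barrel. Now I squeeze.

Request:
carry_out:
  commands: "45 0 0 0 0 0 0; 45 0 0 0 0 0 0; 45 0 0 0 0 0 0; 45 0 0 0 0 0 0; 45 0 0 0 0 0 0; 45 0 0 0 0 0 0; 45 0 0 0 0 0 0; 45 0 0 0 0 0 0; 45 0 0 0 0 0 0; 45 0 0 0 0 0 0"
  newtons: 40

```text
time_s: 3.35
position: [0.4883, 0.108, 0.0456]
eef_rot: [0.003, 1.0, -0.0, 0.002]
contact_force: [-5.2, 5.3, 12.4]
opening: 0.552
```

```bash
python3 -c "
from h import *
rel([.4865,.107,.042])
s=shot('side'); b=s['pixels'][160:280,140:260]
cv2.imwrite('pics/s2.png',cv2.resize(b[:,:,::-1],None,fx=5,fy=5,interpolation=cv2.INTER_CUBIC))"
```

```text
pos [0.4883 0.108  0.0456] t 3.35 F [-5.2  5.3 12.4] op 0.552 q [-0.024  0.236  1.956  0.     0.946 -1.59 ]
shift [ 0.0018 -0.001   0.0036] rot [-0.    0.21 -0.31]
```

View pics/s2.png

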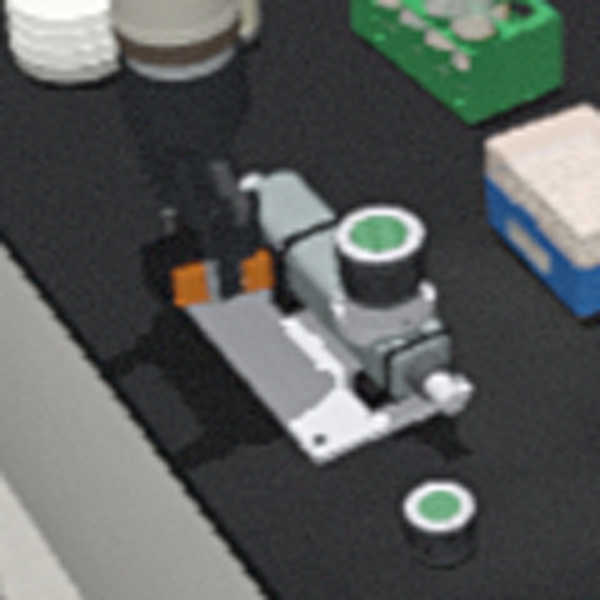

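The blade has moved in, but an opening of 0.552 (46.9 mm) is slightly wide of 45 mm. I'll relieve the vertical push and squeeze harder.

Request:
carry_out:
  commands: "40 0 0 -0.003 0 0 0; 40 0 0 -0.003 0 0 0; 40 0 0 -0.003 0 0 0; 40 0 0 -0.003 0 0 0; 40 0 0 -0.003 0 0 0"
  newtons: 80

```text
time_s: 3.9
position: [0.4882, 0.1085, 0.0462]
eef_rot: [0.003, 1.0, 0.0, 0.003]
contact_force: [13.1, 6.2, -26.5]
opening: 0.532
```

```bash
python3 -c "
from h import *
rel([.4865,.107,.042])
s=shot('side'); b=s['pixels'][160:280,140:260]
cv2.imwrite('pics/s3.png',cv2.resize(b[:,:,::-1],None,fx=5,fy=5,interpolation=cv2.INTER_CUBIC))
a=load('side')
hsv=cv2.cvtColor(s['pixels'],cv2.COLOR_RGB2HSV);C=cloud(s)
o=(hsv[...,1]>150)&(hsv[...,0]<20)&(hsv[...,2]>100)&(C[...,0]>.44)&(C[...,0]<.55)&(C[...,1]>.03)&(C[...,1]<.15)
P=C[o]; k=cv2.fitLine(P[:,:2].astype(np.float32),cv2.DIST_HUBER,0,.001,.001).ravel(); print(len(P),k,'angle',np.arctan2(k[1],k[0]))
P=P[P[:,2]<.05];
for x0 in (.468,.478,.51): print(x0,P[abs(P[:,0]-x0)<.005][:,1].round(4).mean())
"
```

```text
pos [0.4882 0.1085 0.0462] t 3.9 F [ 13.1   6.2 -26.5] op 0.532 q [-2.400e-02  2.340e-01  1.957e+00  1.000e-03  9.450e-01 -1.589e+00]
shift [ 0.0018 -0.0015  0.0042] rot [ 0.04  0.32 -0.38]
83 [ 0.96579146 -0.25932005  0.49047518  0.08682788] angle -0.2623181
0.468 0.09313333333333335
0.478 0.09015000000000001
0.51 0.08209999999999998
```

The opening is now 45.2 mm and the blade stands at 0.26 rad, so it's fully squeezed. I'll hold 0.3 s longer and then release.

Request:
carry_out:
  commands: "40 0 0 0 0 0 0; 40 0 0 0 0 0 0; 40 0 0 0 0 0 0; 100 0 0 0 0 0 0; 100 0 0 0 0 0 0; 100 0 -0.002 0 0 0 0; 100 0 -0.002 0 0 0 0; 100 0 -0.002 0 0 0 0; 100 0 -0.002 0 0 0 0; 100 0 -0.002 0 0 0 0"

```text
time_s: 4.95
position: [0.4883, 0.1066, 0.0463]
eef_rot: [0.003, 1.0, 0.0, 0.003]
contact_force: [0.0, 0.3, 0.3]
opening: 0.996
```

```bash
python3 -c "
from h import *
rel([.4865,.106,.2])
s=shot('side'); b=s['pixels'][160:280,140:260]
cv2.imwrite('pics/s4.png',cv2.resize(b[:,:,::-1],None,fx=5,fy=5,interpolation=cv2.INTER_CUBIC))
hsv=cv2.cvtColor(s['pixels'],cv2.COLOR_RGB2HSV);C=cloud(s)
o=(hsv[...,1]>150)&(hsv[...,0]<20)&(hsv[...,2]>100)&(C[...,0]>.44)&(C[...,0]<.55)&(C[...,1]>.03)&(C[...,1]<.15)
P=C[o]; k=cv2.fitLine(P[:,:2].astype(np.float32),cv2.DIST_HUBER,0,.001,.001).ravel(); print(len(P),k,'angle',np.arctan2(k[1],k[0]))
"
```

```text
pos [0.4883 0.1066 0.0463] t 4.95 F [0.  0.3 0.3] op 0.996 q [-2.800e-02  2.330e-01  1.959e+00  1.000e-03  9.450e-01 -1.593e+00]
shift [ 0.0009 -0.0005 -0.1537] rot [ 0.05  0.33 -0.38]
74 [ 0.99999493 -0.00318052  0.49178874  0.07635555] angle -0.0031805257
```

View pics/s4.png

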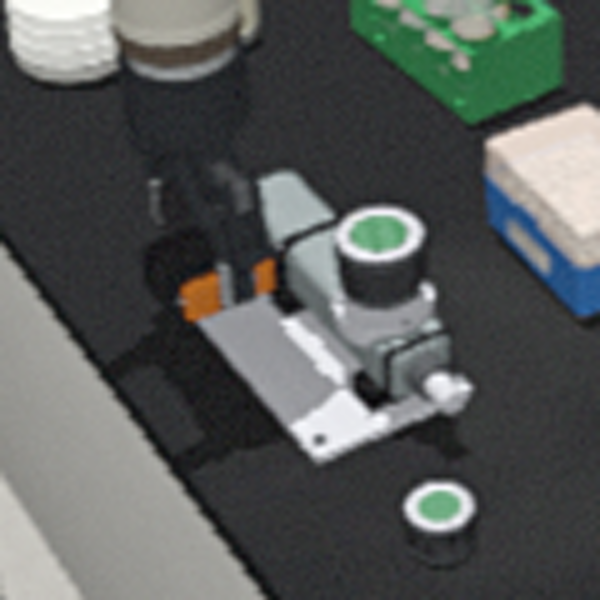

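The picture shows the blade back at rest (angle -0.003 rad), with no force on the tool. Next I rise and go over the cell.

Request:
carry_out:
  commands: "100 0 0 -0.05 0 0 0; 100 0 0 -0.1 0 0 0; 100 0 0 -0.13 0 0 0; 100 -0.03 -0.05 -0.13 0 0 -0.3; 100 -0.055 -0.09 -0.13 0 0 -0.3; 100 -0.064 -0.114 -0.13 0 0.3 -0.3; 100 -0.064 -0.114 -0.13 0 0.3 -0.3; 100 -0.064 -0.114 -0.13 0 0.3 -0.3"

```text
time_s: 5.8
position: [0.5506, -0.0082, 0.1762]
eef_rot: [0.001, 1.0, 0.001, -0.0]
contact_force: [0.2, 0.1, -1.1]
opening: 1.002
```

```bash
python3 -c "
from h import *
rel([.552,-.008,.103])
s=shot('side'); b=s['pixels'][160:280,140:260]
hsv=cv2.cvtColor(s['pixels'],cv2.COLOR_RGB2HSV);C=cloud(s)
g=(hsv[...,1]>60)&(hsv[...,0]>50)&(hsv[...,0]<85)&(hsv[...,2]>60)&(C[...,2]>.08)&(C[...,0]>.5)&(C[...,0]<.6)&(abs(C[...,1])<.05)
gu=np.argwhere(g)[:,::-1].mean(0); print(g.sum(),ptz(s,*gu,.111))
cv2.imwrite('pics/s5.png',cv2.resize(b[:,:,::-1],None,fx=5,fy=5,interpolation=cv2.INTER_CUBIC))"
```

```text
pos [ 0.5506 -0.0082  0.1762] t 5.8 F [ 0.2  0.1 -1.1] op 1.002 q [-2.350e-01  1.640e-01  1.742e+00  1.000e-03  1.236e+00 -1.804e+00]
shift [-0.0014  0.0001  0.0732] rot [ 0.08 -0.02 -0.15]
68 [ 0.55632737 -0.00083941  0.111     ]
```

View pics/s5.png

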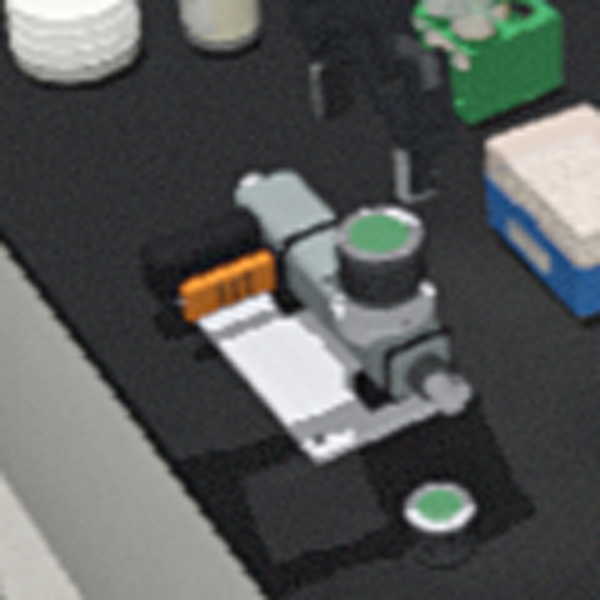

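The picture shows the fingers above and astride the cell (cell at crop (380,255)), and the trigger at rest. Descending now.

Request:
carry_out:
  commands: "100 -0.0014 0 0.03 0 0 0; 100 -0.0014 0 0.055 0 0 0; 100 -0.0014 0 0.068 0 0 0; 100 -0.0014 0 0.073 0 0 0; 100 -0.0014 0 0.073 0 0 0; 100 -0.0014 0 0.073 0 0 0"

```text
time_s: 6.45
position: [0.5525, -0.0072, 0.1044]
eef_rot: [0.0, 1.0, 0.001, 0.001]
contact_force: [-0.1, -0.1, 0.6]
opening: 1.002
```

Request:
carry_out:
  commands: "50 0 0 0 0 0 0; 50 0 0 0 0 0 0; 50 0 0 0 0 0 0; 50 0 0 0 0 0 0; 50 0 0 0 0 0 0; 50 0 0 0 0 0 0; 50 0 0 0 0 0 0; 50 0 0 0 0 0 0"
  newtons: 40

```text
time_s: 7.25
position: [0.5533, -0.0077, 0.1056]
eef_rot: [0.001, 1.0, 0.0, 0.002]
contact_force: [-2.1, -0.6, 5.7]
opening: 0.593
```

```bash
python3 -c "
from h import *
rel([.552,-.008,.103],-30)
s=shot('side'); b=s['pixels'][160:280,140:260]
cv2.imwrite('pics/s6.png',cv2.resize(b[:,:,::-1],None,fx=5,fy=5,interpolation=cv2.INTER_CUBIC))"
```

```text
pos [ 0.5533 -0.0077  0.1056] t 7.25 F [-2.1 -0.6  5.7] op 0.593 q [-2.330e-01  2.590e-01  1.785e+00  1.000e-03  1.095e+00 -1.803e+00]
shift [ 0.0013 -0.0003  0.0026] rot [ 0.06  0.19 29.94]
```

View pics/s6.png

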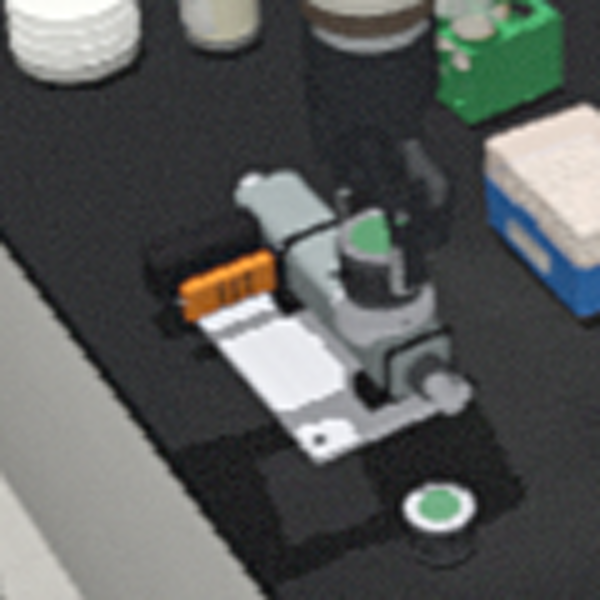

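The cell is gripped at 50.4 mm. I'll turn it clockwise 30° (positive about tool z).

Request:
carry_out:
  commands: "50 0 0 0.001 0 0 7; 50 0 0 0.001 0 0 14; 50 0 0 0.001 0 0 21; 50 0 0 0.001 0 0 28; 50 0 0 0.001 0 0 30; 50 0 0 0.001 0 0 30"
  newtons: 50

```text
time_s: 7.9
position: [0.554, -0.0081, 0.1056]
eef_rot: [0.26, 0.966, 0.0, 0.003]
contact_force: [-1.3, -1.8, 4.4]
opening: 0.591
```

```bash
python3 -c "
from h import *
rel([.552,-.008,.101],-40)
print(env.get_obs()['wrist_torque'])"
```

```text
pos [ 0.554  -0.0081  0.1056] t 7.9 F [-1.3 -1.8  4.4] op 0.591 q [-2.330e-01  2.600e-01  1.784e+00  1.000e-03  1.093e+00 -1.279e+00]
shift [ 0.0018 -0.001   0.0046] rot [0.14 0.26 9.89]
[-0.18256152  0.17107554 -0.02328451]
```

Request:
carry_out:
  commands: "50 0.001 0 0.003 0 0 4; 50 0.001 0 0.003 0 0 8; 50 0.001 0 0.003 0 0 12; 50 0.001 0 0.003 0 0 12"

```text
time_s: 8.3
position: [0.5551, -0.0085, 0.1051]
eef_rot: [0.36, 0.933, 0.001, 0.005]
contact_force: [-2.1, -1.4, 11.3]
opening: 0.592
```

```bash
python3 -c "
from h import *
rel([.552,-.008,.101],-50)
print(env.get_obs()['wrist_torque'])"
```

```text
pos [ 0.5551 -0.0085  0.1051] t 8.3 F [-2.1 -1.4 11.3] op 0.592 q [-0.233  0.26   1.784 -0.     1.087 -1.067]
shift [ 0.0027 -0.0017  0.0041] rot [0.3  0.47 7.79]
[-0.3022458   0.32662022 -0.0679661 ]
```

Request:
carry_out:
  commands: "50 0.002 -0.001 0.002 0.2 0.4 4; 50 0.002 -0.001 0.002 0.2 0.4 8; 50 0.002 -0.001 0.002 0.2 0.4 12; 50 0.002 -0.001 0.002 0.2 0.4 12"

```text
time_s: 8.7
position: [0.5526, -0.0078, 0.1027]
eef_rot: [0.456, 0.89, 0.001, 0.0]
contact_force: [-0.8, -0.5, -0.8]
opening: 0.592
```

```bash
python3 -c "
from h import *
rel([.552,-.008,.101],-60)
print(env.get_obs()['wrist_torque'])"
```

```text
pos [ 0.5526 -0.0078  0.1027] t 8.7 F [-0.8 -0.5 -0.8] op 0.592 q [-2.330e-01  2.630e-01  1.786e+00  1.000e-03  1.091e+00 -8.580e-01]
shift [ 0.0002 -0.0006  0.0017] rot [ 0.09 -0.    5.78]
[-0.02399795  0.05013365  0.00021181]
```

The force fell to about 0 and z dropped 2.5 mm, so the keyways are passing. I'll push down with a small further turn toward the middle of the window.

Request:
carry_out:
  commands: "50 0 0 0.002 0 0 2; 50 0 0 0.004 0 0 4; 50 0 0 0.006 0 0 4; 50 0 0 0.006 0 0 4"

```text
time_s: 9.1
position: [0.5521, -0.0076, 0.0966]
eef_rot: [0.486, 0.874, 0.001, -0.0]
contact_force: [-3.5, 1.1, 4.1]
opening: 0.59
```

```bash
python3 -c "
from h import *
rel([.552,-.008,.0926],-60)
print(env.get_obs()['wrist_torque'])"
```

```text
pos [ 0.5521 -0.0076  0.0966] t 9.1 F [-3.5  1.1  4.1] op 0.59 q [-2.330e-01  2.720e-01  1.789e+00  1.000e-03  1.081e+00 -7.900e-01]
shift [-0.0002 -0.0003  0.004 ] rot [ 0.04 -0.06  1.88]
[ 0.10530169  0.49207706 -0.00844074]
```

Request:
carry_out:
  commands: "50 0 0 0.002 0 0 1; 50 0 0 0.004 0 0 1; 50 0 0 0.006 0 0 1; 50 0 0 0.006 0 0 1; 50 0 0 0.006 0 0 1"
  newtons: 80

```text
time_s: 9.6
position: [0.5527, -0.0077, 0.0931]
eef_rot: [0.493, 0.87, 0.0, -0.0]
contact_force: [-9.6, 2.0, 18.0]
opening: 0.586
```

```bash
python3 -c "
from h import *
rel([.552,-.008,.0926],-60)
print(env.get_obs()['wrist_torque'])
s=shot('side'); b=s['pixels'][160:280,140:260]
cv2.imwrite('pics/s7.png',cv2.resize(b[:,:,::-1],None,fx=5,fy=5,interpolation=cv2.INTER_CUBIC))"
```

```text
pos [ 0.5527 -0.0077  0.0931] t 9.6 F [-9.6  2.  18. ] op 0.586 q [-2.330e-01  2.780e-01  1.790e+00  1.000e-03  1.074e+00 -7.730e-01]
shift [ 0.0001 -0.0007  0.0005] rot [ 0.05 -0.03  0.91]
[ 0.11175943  1.63924299 -0.09657951]
```

View pics/s7.png

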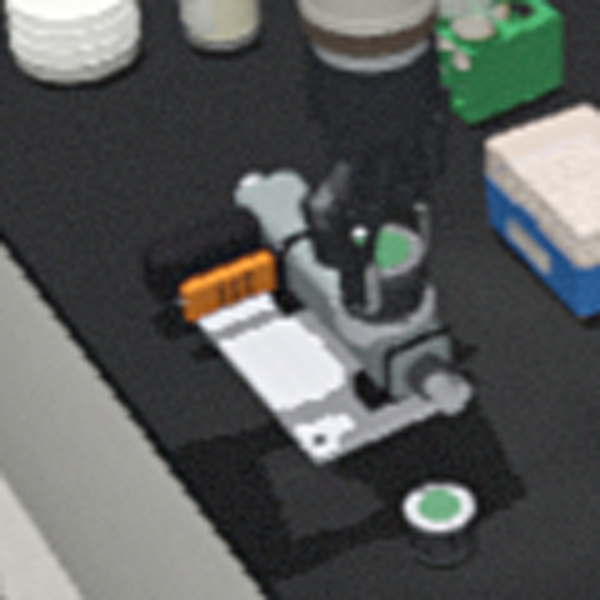

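```bash
cat > chk.py <<'E'
from h import *
s=shot('side'); hsv=cv2.cvtColor(s['pixels'],cv2.COLOR_RGB2HSV);C=cloud(s)
g=(hsv[...,1]>60)&(hsv[...,0]>50)&(hsv[...,0]<90)&(hsv[...,2]>50)&(C[...,2]>.08)&(C[...,0]>.5)&(C[...,0]<.6)&(C[...,1]>-.05)&(C[...,1]<.04)
P=C[g]; print('green',len(P),np.median(P,0).round(4),P[:,2].round(3))
o=(hsv[...,1]>150)&(hsv[...,0]<20)&(hsv[...,2]>100)&(C[...,0]>.44)&(C[...,0]<.55)&(C[...,1]>.03)&(C[...,1]<.15)
k=cv2.fitLine(C[o][:,:2].astype(np.float32),cv2.DIST_HUBER,0,.001,.001).ravel(); print('trigger',np.arctan2(k[1],k[0]))
b=s['pixels'][190:235,195:245]; cv2.imwrite('pics/s8.png',cv2.resize(b[:,:,::-1],None,fx=12,fy=12,interpolation=cv2.INTER_CUBIC))
E
python3 chk.py
```

```text
green 46 [ 0.5585 -0.0102  0.0999] [0.242 0.237 0.232 0.133 0.1   0.097 0.132 0.101 0.095 0.1   0.099 0.102
 0.098 0.133 0.099 0.101 0.099 0.102 0.096 0.098 0.097 0.103 0.098 0.096
 0.101 0.101 0.094 0.098 0.099 0.1   0.098 0.101 0.103 0.1   0.1   0.098
 0.097 0.102 0.101 0.097 0.096 0.098 0.099 0.101 0.096 0.101]
trigger 0.017860426
```

View pics/s8.png

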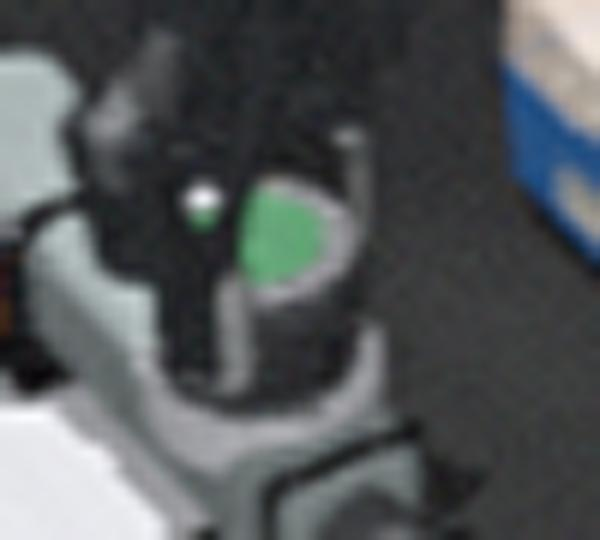

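The window is at z≈0.099, where home should be ≈0.0987, so it's about home. There is also a 10 N sideways force. I'll ease that by shifting the arm -1.5 mm in world x, and push again to see whether z goes any lower.

Request:
carry_out:
  commands: "50 0.0008 -0.0013 0.003 0 0 1; 50 0.0008 -0.0013 0.003 0 0 1; 50 0.0008 -0.0013 0.003 0 0 1; 50 0.0008 -0.0013 0.003 0 0 1"

```text
time_s: 10.1
position: [0.5529, -0.0079, 0.0931]
eef_rot: [0.501, 0.866, 0.001, 0.002]
contact_force: [-4.5, 1.5, 17.3]
opening: 0.583
```

```bash
python3 -c "
from h import *
rel([.552,-.008,.0926],-60)
print(env.get_obs()['wrist_torque'])"; python3 chk.py
```

```text
pos [ 0.5529 -0.0079  0.0931] t 10.1 F [-4.5  1.5 17.3] op 0.583 q [-2.330e-01  2.760e-01  1.792e+00  1.000e-03  1.070e+00 -7.560e-01]
shift [ 0.0004 -0.0008  0.0005] rot [ 0.2   0.11 -0.07]
[ 0.13561785  1.07524739 -0.05448159]
green 47 [ 0.5585 -0.0112  0.0991] [0.239 0.236 0.234 0.1   0.099 0.1   0.099 0.103 0.097 0.101 0.098 0.097
 0.131 0.1   0.1   0.101 0.098 0.099 0.1   0.097 0.097 0.098 0.101 0.1
 0.101 0.1   0.099 0.126 0.098 0.095 0.103 0.098 0.099 0.103 0.099 0.099
 0.095 0.097 0.098 0.098 0.097 0.098 0.099 0.096 0.101 0.099 0.097]
trigger 0.077771746
```

Request:
carry_out:
  commands: "50 0.0005 -0.001 0.0045 0 0 0; 50 0.0005 -0.001 0.0045 0 0 0; 50 0.0005 -0.001 0.0045 0 0 0; 50 0.0005 -0.001 0.0045 0 0 0"

```text
time_s: 10.55
position: [0.553, -0.0079, 0.093]
eef_rot: [0.5, 0.866, 0.001, 0.002]
contact_force: [-12.8, 4.3, 30.3]
opening: 0.582
```

```bash
python3 -c "
from h import *
rel([.552,-.008,.0926],-60)
print(env.get_obs()['wrist_torque'])"; sed -i 's/C\[g\]; print/C[g]; P=P[P[:,2]<.12]; print("mean",P.mean(0));print/' chk.py
cat >> chk.py <<'E'
Q=C[o]; print(len(Q)); 
for x0 in (.468,.478,.488,.498,.51): 
    m=abs(Q[:,0]-x0)<.006; print(x0,m.sum(),np.median(Q[m],0).round(4))
t=shot('top'); D=cloud(t); h2=cv2.cvtColor(t['pixels'],cv2.COLOR_RGB2HSV)
cv2.imwrite('pics/t9.png',cv2.resize(t['pixels'][185:265,195:325][:,:,::-1],None,fx=6,fy=6,interpolation=cv2.INTER_CUBIC))
b=s['pixels'][180:260,150:250]; cv2.imwrite('pics/s9.png',cv2.resize(b[:,:,::-1],None,fx=7,fy=7,interpolation=cv2.INTER_CUBIC))
E
python3 chk.py
```

```text
pos [ 0.553  -0.0079  0.093 ] t 10.55 F [-12.8   4.3  30.3] op 0.582 q [-2.330e-01  2.760e-01  1.793e+00  1.000e-03  1.068e+00 -7.570e-01]
shift [ 0.0004 -0.0009  0.0004] rot [ 0.25  0.17 -0.03]
[ 0.30303246  2.49985728 -0.12570545]
mean [ 0.55790709 -0.0085417   0.09899925]
green 41 [ 0.5587 -0.0094  0.0992] [0.101 0.098 0.1   0.1   0.102 0.099 0.1   0.098 0.098 0.1   0.097 0.1
 0.099 0.099 0.102 0.099 0.1   0.098 0.099 0.097 0.099 0.1   0.099 0.1
 0.1   0.095 0.097 0.097 0.101 0.097 0.098 0.096 0.101 0.098 0.098 0.097
 0.099 0.099 0.1   0.102 0.099]
trigger 0.023739537
147
0.468 27 [0.4683 0.0767 0.0424]
0.478 28 [0.4778 0.0773 0.0424]
0.488 28 [0.488  0.0771 0.042 ]
0.498 30 [0.499 0.078 0.044]
0.51 25 [0.5104 0.0773 0.0426]
```

View pics/s9.png

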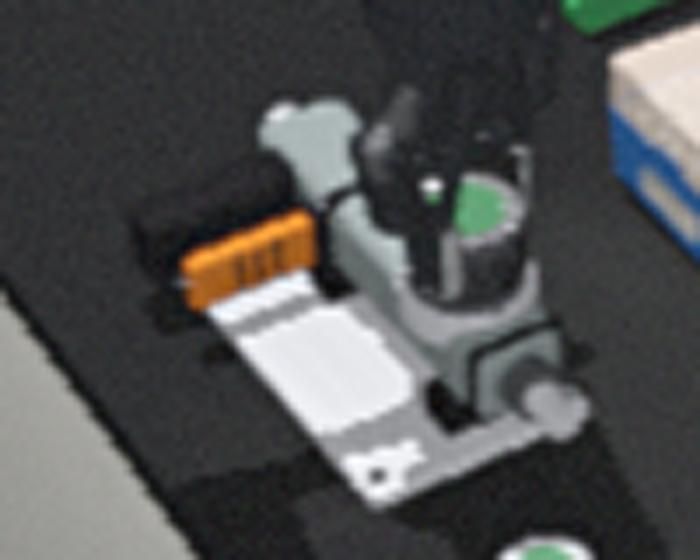

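View pics/t9.png

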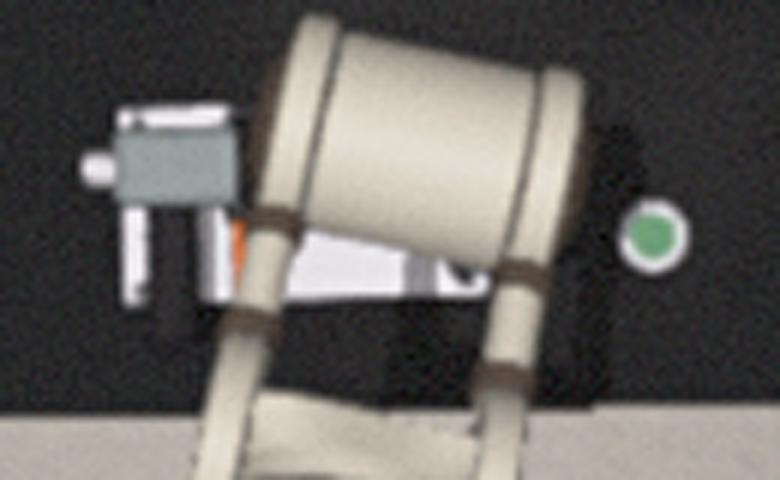

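z is hard-stopped at 0.093 m: 13 N more push moved it only 0.1 mm. The trigger is at rest. I'll ease to about 17 N, verify, and hand in.

Request:
carry_out:
  commands: "50 0.0008 -0.0013 0.003 0 0 0; 50 0.0008 -0.0013 0.003 0 0 0; 50 0.0008 -0.0013 0.003 0 0 0; 50 0.0008 -0.0013 0.003 0 0 0; 50 0.0008 -0.0013 0.003 0 0 0"

```text
time_s: 11.15
position: [0.5529, -0.008, 0.0932]
eef_rot: [0.5, 0.866, 0.002, 0.004]
contact_force: [-7.0, 2.2, 19.7]
opening: 0.582
```

```bash
python3 -c "
from h import *
rel([.552,-.008,.0926],-60)"; python3 chk.py | head -1; python3 -c "
from h import *
print(env.finish_job()); o=env.get_obs(); print(o['position'],o['contact_force'],o['time_s'])"
```

```text
pos [ 0.5529 -0.008   0.0932] t 11.15 F [-7.   2.2 19.7] op 0.582 q [-2.340e-01  2.740e-01  1.795e+00  1.000e-03  1.065e+00 -7.580e-01]
shift [ 0.0004 -0.0008  0.0006] rot [0.37 0.27 0.  ]
mean [ 0.55834503 -0.00826447  0.09864785]
the job is handed in; nothing more can be done
None
the job is handed in; nothing more can be done
```

I vented the gun, turned the filter cell clockwise until its keyways dropped over the pins, pushed it home, and handed in at about 11 s of the 51 s while still holding it down. The job gives no verdict, so the points below are only my own last checks.

- **Trigger:** squeezed to an opening of 45.2 mm, with the blade at about 0.26 rad, then released. It read about 0 rad after release. During the final hold the line fit was noisy (0.02 to 0.08 rad, against a limit of 0.04). The blade's face was straight at y ≈ 0.077 m along its length, so I take it as at rest.
- **Drop over the pins:** the keyways passed between 42° and 54° of turn. The push force fell to zero and the cell then settled onto the seal.
- **Cell pushed home:** the tool stopped hard at z = 0.093 m, and 13 N more push moved it only 0.1 mm. The window top was at about 0.0987 m, which is where it should be with the cell fully seated. The tool was within about 1 mm of the mount's centre and its tilt was below 0.5°.
- **Final hold:** about 20 N downward with an 80 N grip. A side force of about 7 N towards the robot remained, which I could reduce but not remove.
- **Bystanders:** I saw nothing knocked or moved in the pictures, but did not measure each one at the end.

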